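Release the round needle cartridge from its dock

ROBOT

A 7-joint arm with a two-finger parallel gripper is mounted at the origin on the work surface. World frame = base frame: x ahead of the robot, y to its left, z up, the work surface at z = 0. Lengths are in m, angles in rad, forces in N, time in s.
With the tool pointing down it reaches from about 0.4 to 0.85 m from the base axis. Payload 4.5 kg.
Tool frame: the origin (TCP) lies on the centre line of the jaws, within the pads' length; the fingertips stand ahead of it and the grasp point (between the pads) lies 3 mm ahead of it (r.finger_overhang is the z of the fingertips in the tool frame, in m); z points along the fingers, y is the direction in which the jaws open and shut (so a half turn about z gives the same grasp; the last joint's range is limited). The gripper opens to 88 mm and grips with 3 to 60 N. Pads are 18 mm wide; open, the fingers measure 123 mm over their backs; the gripper's body (75 mm by 187 mm) begins 45 mm behind the grasp point.
Start: joints at [1.362, 0.689, -0.195, 1.565, 0.157, 0.902, -0.215], TCP at [0.15, -0.607, 0.261] pointing down, gripper open.
Joint ranges: [-3.01, 3.01], [-0.46, 2.08], [-1.47, 1.51], [0.13, 2.56], [-1, 4.14], [0.04, 2.09], [-2.66, 2.66]. Speed limits (rad/s): [2.57, 2.57, 3.14, 3.14, 3.14, 3.14, 3.14].

INTERFACE

Orientations are given as a unit quaternion [x, y, z, w].
In Python, from plant import get_state, snapshot, camera_model, workorder, boxes_of, mark_of, r gives the robot as it stands.
- The arm moves only by the tool jog_arm, never from a script. Its argument "rows" is a list of rows, each a list of 2 entries, a list of its own where there are three numbers: the shift along the tool's x, y, z normalised to -1 to 1, where 1 is 75 cm, then the turn about the tool's z normalised to -1 to 1, where 1 is 2 rad. A call has 1 to 20 rows; each row is the pose to reach, as a shift and turn from the pose commanded when the call began, along the tool's axes at that moment; what a row does not reach only later rows make up. A row lasts 1/12 s, in which the tool goes at most 41.7 mm and 7.16 degrees, less where a joint would pass 70% of its speed; a pose out of reach is approached as far as the arm can. A call with a number of a shift or a turn outside -1 to 1 is refused whole. A call with a gripper value outside its range is refused whole. "gripper" is the finger opening in mm, from 0 to 88.1, set as the call begins (left out, the last holds). The fingers move at their own pace and stop on an object; "newtons" is the grip in N (left out, the last holds). Time passes only in rows, so rows that repeat a pose let the fingers close. It gives the time, the measured TCP pose, the force and the opening at its end, in the units of the state.
- get_state(): the state, without advancing time (a new reading comes with each control period).
- snapshot(name): name is "side" or "top" or "wrist"; returns the picture (384x512x3 uint8, red, green, blue); there is no depth.
- camera_model(name): a dict with "mtx" (3x3 intrinsics, pixels), "k1" (the pictures are not rectified: a ray, as slopes to the right and down, at radius r is drawn at 1 + k1 r^2 times it, then the intrinsics apply), "extrinsics" (4x4, takes a point from camera to world coordinates); the wrist camera has in their place "T_tool_cam" (4x4, takes a point from camera to tool coordinates, whose origin is the TCP and whose axes are the flange's). Camera axes: x right, y up, looking along -z (the intrinsics and any distortion apply to the point x, -y, -z); pixel columns grow to the right and rows downward; lengths in m; the calibration is good to about 2 mm. A picture is of the moment at which its call begins: read the wrist's pose just before it. camera_model takes no time and is no camera call.
- workorder.finish_job(): hands the job in, once; it reports no verdict.
Trained networks look in the newest picture that a camera, given by its name, has taken for a name from the list of things; names that differ only in an ending like _2 or _b are one class to them, and where a whole thing is asked for, a point or a joint stands for the part that bears it (a point fixed in the world has none). Each returns a list of dicts, best first, with "p" (0 to 1); they miss things now and then, are a little off and sometimes report something else, mostly with a low value. They report only what shows in the picture. A call takes as long as a camera call. They do not tell look-alikes from the thing itself.
- boxes_of(thing, camera): "rect" ([left, top, right, bottom] in pixels, round what is visible of it).
- mark_of(thing, camera): "pixel" ([row, column] in pixels: a listed point, or the origin of a listed thing).
The state is a dict: "clock": time; "q": joint angles; "qd": joint speeds; "joint_torque": joint torques, N m; "tool_pos": TCP position; "eef_rot": TCP orientation; "contact_force": force on the tool from outside, world axes, zero at the start; "moment": the same for the moment, N m; "opening": opening from 0.0 (shut) to 1.0 (fully open).
Only numpy, scipy, OpenCV 4.12 (cv2) and the standard library are available. Lean on these libraries where they do the work, as an engineer would, in place of code of your own. Each camera call takes 0.05 s, during which the arm holds its last target.

TASK

Take the round-headed needle cartridge out of its dock by pinching its two side release buttons together, and stand it upright on the spruce offcut, wholly on the wood. Set it down before you let go, do not drop it, and leave the square-headed cartridge in its own dock.

Things in the scene. Friction and masses are not known exactly. Their poses are not given: they have to be found in the camera images.
- cart: Round-headed needle cartridge: upright aluminium cage 36 (x) by 32 (y) by 81 mm high, 260 g, topped by a disc head 34 mm wide, 14 mm thick. Origin: centre of its underside, z up. Brass release buttons on its +y and -y sides, centres 54 mm above the underside, 24 mm wide, 20 mm high; outer faces 54 mm apart, 38 mm fully in. Starts latched in a dark steel dock, turned up to 35 degrees.
- cart_left (a joint): How far the cartridge's +y button is pushed in, m: 0 out, 0.008 fully in. It springs back (3 N to start, 8 N fully in). Its hook holds the cartridge under the dock's lip until both buttons are in by 5 mm or more; then it lifts straight up, with 2 mm of play.
- cart_right (a joint): The same for the -y button. The dock is a fixed block 56 by 70 mm, 30 mm high, its floor 8 mm above the bench top (height 0); the cartridge is clear of it once raised 25 mm.
- square_cart: The other cartridge, not wanted: the same in all but its head, which is square, 33 mm wide. Origin and axes as for the round one. Latched in an identical dock at least 130 mm away; either one may be on the left.
- offcut: Spruce soundboard offcut, a pale flat board 130 mm (its x) by 170 mm (its y), 10 mm thick, fixed on the bench, nothing on it. Origin: centre of its underside, z up. Loose bystanders nearby (lead weights, porcelain knob, reamer) are under 35 mm high.
There are look-alikes about, which are no part of the job. What is shaped like the cart but red is not meant.

How it is judged:
On the way, in this order (a step that is already met when the one before it is completed fails the run):
1. both release buttons of the round-headed cartridge are pushed in at least 5 mm while it still sits in its dock (value of joint each of cart_left, cart_right above 0.005 m and distance of cart from where it was at the start of the episode below 0.01 m), for 0.1 s.
2. the cartridge is lifted clear of its dock (height (world z) of cart above 0.036 m), for 0.05 s.
3. the cartridge is upright over the offcut, its underside less than 8 mm above the wood, still held by the fingers (z of cart in the frame of offcut below 0.018 m and x of cart in the frame of offcut between -0.05 and 0.05 m and y of cart in the frame of offcut between -0.07 and 0.07 m and angle between cart's own z axis and vertical below 0.2 rad and contact force between the fingers and cart above 1 N), for 0.05 s.
At the end, for the whole second after the job is handed in: The round-headed cartridge stands upright (within 6 degrees), at rest, with its underside on the spruce offcut and its centre at least 15 mm inside the board's edges; it has been let go and both its buttons have sprung back out (within 2 mm) (x of cart in the frame of offcut between -0.05 and 0.05 m and y of cart in the frame of offcut between -0.07 and 0.07 m and z of cart in the frame of offcut between 0.007 and 0.013 m and angle between cart's own z axis and vertical below 0.1 rad and linear speed of cart below 0.02 m/s and value of joint each of cart_left, cart_right below 0.002 m); the robot touches nothing.
It fails at once if the square-headed cartridge is taken out of its dock (distance of square_cart from where it was at the start of the episode above 0.015 m).
It also fails if it takes over 45 s, if anything falls off the work surface, if the arm or the gripper's body presses on something with over 40 N, if the wrist force passes 120 N, or if a joint passes its speed limit or range.

## Working session

There is one attempt and no reset: what is moved stays moved. The work goes in short steps, Python scripts to look and compute and a tool call to move; the robot and the scene stay as the last step left them, time stands still between calls to the robot, and variables do not carry over. Pictures are saved under pics/ and viewed, and the job is handed in when it is done.

Besides the shell and the picture viewer there is one more tool, called after "Request:" as name(argument=value, ...), one argument or row to a line, values as JSON. jog_arm: Moves the arm, as the interface text tells. Scaled input: -1 to 1 covers 75 cm each way for a shift and 2 rad each way for a turn. Its arguments: {"type":"object","properties":{"rows":{"type":"array"},"gripper":{"type":"number"},"newtons":{"type":"number"}},"required":["rows"]}

```bash
mkdir -p pics; ls
cat > h.py <<'E'
import numpy as np, cv2
from plant import get_state, snapshot, camera_model, workorder, boxes_of, mark_of, r
def save(n,im,s=1.5):
    cv2.imwrite(f'pics/{n}.png',cv2.resize(im[:,:,::-1],None,fx=s,fy=s,interpolation=cv2.INTER_CUBIC))
E
python3 - <<'E'
from h import *
s=get_state(); print({k:np.round(v,4).tolist() for k,v in s.items()}, r.finger_overhang)
for c in ['side','top','wrist']:
    m=camera_model(c); print(c,{k:np.round(v,4).tolist() for k,v in m.items()})
    im=snapshot(c); np.save(f'pics/{c}0.npy',im); save(c+'0',im)
    if c!='side':
        for t in ['cart','square_cart','offcut','cart_left','cart_right']:
            print(c,t,boxes_of(t,c)[:4],mark_of(t,c)[:4])
E
```

```text
pics
{'clock': 0.0, 'q': [1.3618, 0.69, -0.1945, 1.5664, 0.1573, 0.9025, -0.2151], 'qd': [-0.0007, -0.0006, -0.0006, 0.0004, 0.0009, 0.0006, -0.0], 'joint_torque': [-0.0001, -52.7557, -1.2665, -15.3422, -0.0526, 0.0067, 0.0002], 'tool_pos': [0.1501, -0.6061, 0.2599], 'eef_rot': [0.9926, 0.1211, -0.0002, -0.0009], 'contact_force': [-0.3183, 0.1395, 0.3102], 'moment': [-0.0371, -0.0159, -0.0311], 'opening': 0.9967} 0.022
side {'mtx': [[374.4261, 0.0, 253.6562], [0.0, 374.4261, 193.3276], [0.0, 0.0, 1.0]], 'k1': -0.0597, 'extrinsics': [[-0.9952, 0.0632, -0.0752, 0.4537], [-0.0969, -0.7561, 0.6472, 0.6158], [-0.0159, 0.6514, 0.7586, 0.7231], [0.0, 0.0, 0.0, 1.0]]}
top {'mtx': [[411.1377, 0.0, 261.7004], [0.0, 411.1377, 192.1567], [0.0, 0.0, 1.0]], 'k1': 0.0055, 'extrinsics': [[0.0256, 0.9877, -0.1542, 0.407], [-0.9997, 0.0248, -0.0067, 0.0481], [-0.0028, 0.1543, 0.988, 0.9437], [0.0, 0.0, 0.0, 1.0]]}
top cart [{'rect': [156.7, 205.0, 184.7, 222.1], 'p': 0.72}, {'rect': [116.9, 173.2, 144.2, 197.7], 'p': 0.68}, {'rect': [155.2, 160.9, 185.3, 184.6], 'p': 0.61}] [{'pixel': [187.8, 136.9], 'p': 0.97}, {'pixel': [215.5, 173.5], 'p': 0.63}, {'pixel': [174.8, 174.5], 'p': 0.62}]
top square_cart [{'rect': [262.4, 200.2, 289.8, 223.8], 'p': 0.8}] [{'pixel': [212.5, 274.0], 'p': 0.86}]
top offcut [{'rect': [362.4, 183.1, 439.5, 248.1], 'p': 0.94}] [{'pixel': [213.5, 402.3], 'p': 0.61}]Traceback (most recent call last):
  File "<stdin>", line 8, in <module>
ValueError: it knows: cart, offcut, square_cart
```

View pics/top0.png

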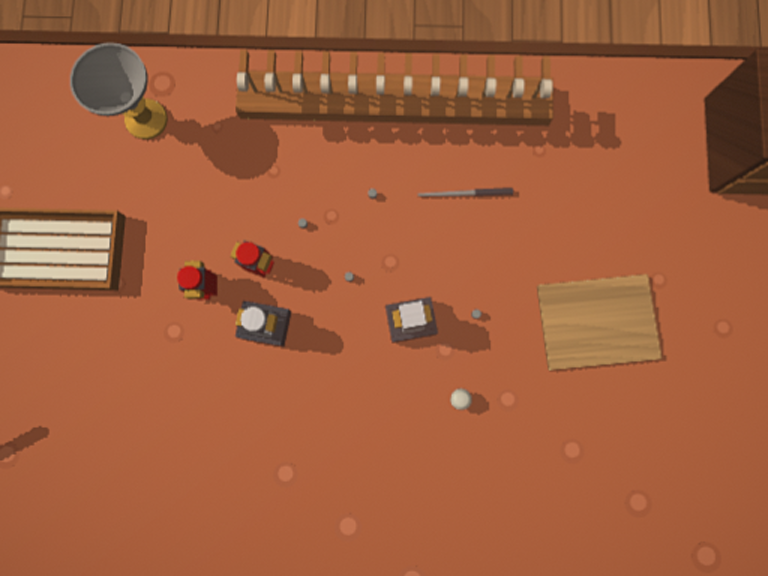

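View pics/side0.png

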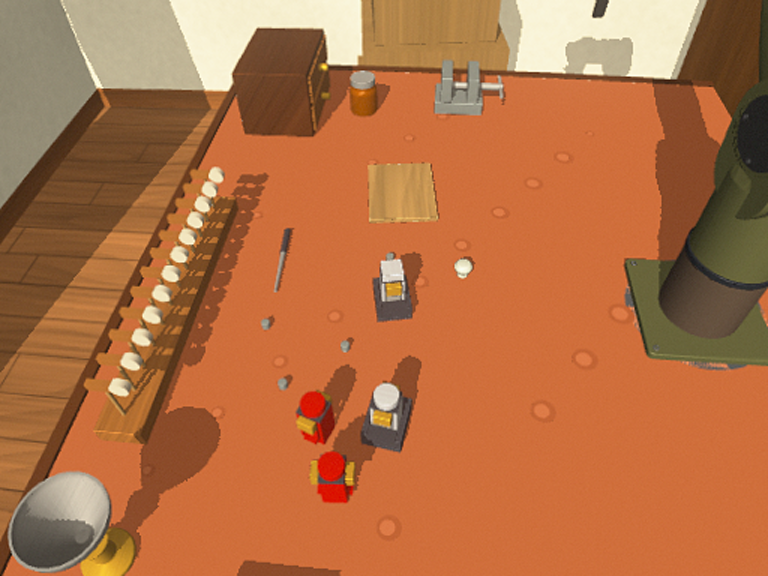

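```bash
cat >> h.py <<'E'
F=np.diag([1,-1,-1.])
def ext(c):
    m=camera_model(c)
    if 'extrinsics' in m: return m, np.array(m['extrinsics'])
    from scipy.spatial.transform import Rotation as R
    s=get_state(); T=np.eye(4); T[:3,:3]=R.from_quat(s['eef_rot']).as_matrix(); T[:3,3]=s['tool_pos']
    return m, T@np.array(m['T_tool_cam'])
def ray(c,uv,E=None):
    m,X=ext(c); X=X if E is None else E
    p=cv2.undistortPoints(np.array([[uv]],float),np.array(m['mtx']),np.array([m['k1'],0,0,0]))[0,0]
    d=X[:3,:3]@np.array([p[0],-p[1],-1]); return X[:3,3],d
def atz(c,uv,z,E=None):
    o,d=ray(c,uv,E); return o+d*(z-o[2])/d[2]
def proj(c,P,E=None):
    m,X=ext(c); X=X if E is None else E
    q=(np.atleast_2d(P)-X[:3,3])@X[:3,:3]@F
    return cv2.projectPoints(q,np.zeros(3),np.zeros(3),np.array(m['mtx']),np.array([m['k1'],0,0,0]))[0][:,0]
def tri(a,b):
    (o1,d1),(o2,d2)=a,b
    A=np.stack([d1,-d2],1); t=np.linalg.lstsq(A,o2-o1,rcond=None)[0]
    p,q=o1+d1*t[0],o2+d2*t[1]; return (p+q)/2,np.linalg.norm(p-q)
E
python3 - <<'E'
from h import *
im=np.load('pics/top0.npy'); a=cv2.resize(im[155:250,110:300],None,fx=4,fy=4,interpolation=cv2.INTER_CUBIC)
save('topcrop',a,1)
im=np.load('pics/side0.npy'); a=cv2.resize(im[160:345,190:310],None,fx=3,fy=3,interpolation=cv2.INTER_CUBIC)
save('sidecrop',a,1)
for z in (.08,.096): print(atz('top',(253/1.5,319/1.5),z))
print([atz('top',(u/1.5,v/1.5),0.01)[:2] for u,v in [(538,286),(646,276),(661,359),(549,370)]])
E
```

```text
[0.49307079 0.24919819 0.08      ]
[0.49147618 0.24547385 0.096     ]
[array([ 0.56179512, -0.16813749]), array([ 0.5814926 , -0.33367081]), array([ 0.45532548, -0.35132604]), array([ 0.43456725, -0.18321053])]
```

View pics/topcrop.png

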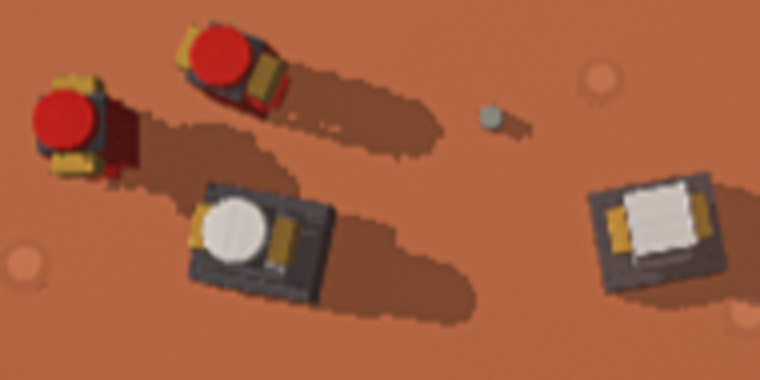

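View pics/sidecrop.png

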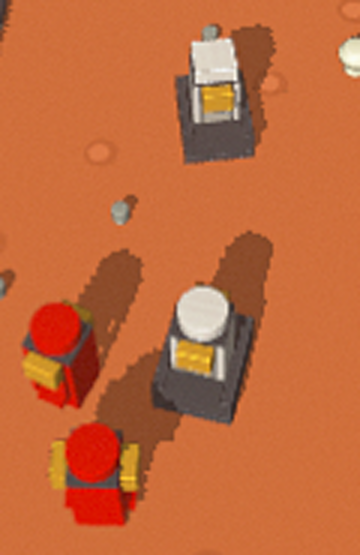

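Run:
```python
from h import *
t=lambda u,v:(u/4+110-.375,v/4+155-.375)
print(tri(ray('top',t(234,229)),ray('side',(203/3+190-.33,311/3+160-.33))))
C=np.array([atz('top',t(*p),.03) for p in [(207,184),(331,207),(313,301),(190,278)]]);print(C[:,:2])
print(C.mean(0)); e=lambda a,b:(np.linalg.norm(C[b]-C[a]),np.degrees(np.arctan2(*(C[b]-C[a])[1::-1])))
print(e(0,1),e(3,2),e(0,3),e(1,2))
for z in (.089,.103):print(atz('top',t(234,229),z))
```

```text
(array([0.49329515, 0.2491417 , 0.08566255]), np.float64(0.0016899688247514638))
[[0.52473464 0.27883114]
 [0.51351351 0.20864304]
 [0.46083823 0.21590977]
 [0.47185775 0.28493683]]
[0.49273603 0.24708019 0.03      ]
(np.float64(0.07107941015091696), np.float64(-99.08314297382601)) (np.float64(0.06990111436336491), np.float64(-99.0701931760997)) (np.float64(0.053228236338688874), np.float64(173.41322456307438)) (np.float64(0.053174147205774), np.float64(172.1454377570999))
[0.49380437 0.24833534 0.089     ]
[0.49238238 0.24505635 0.103     ]
```

Request:
jog_arm(
  rows=[
    [[0.534,-0.494,0.027],0.2],
    [[0.534,-0.494,0.027],0.2],
    [[0.534,-0.494,0.027],0.2],
    [[0.534,-0.494,0.027],0.2],
    [[0.534,-0.494,0.027],0.2],
    [[0.534,-0.494,0.027],0.2],
    [[0.534,-0.494,0.027],0.2],
    [[0.534,-0.494,0.027],0.2],
    [[0.534,-0.494,0.027],0.2],
    [[0.534,-0.494,0.027],0.2],
    [[0.534,-0.494,0.027],0.2],
    [[0.534,-0.494,0.027],0.2],
    [[0.534,-0.494,0.027],0.2],
    [[0.534,-0.494,0.027],0.2],
  ],
)

```text
clock: 1.62
tool_pos: [0.4552, -0.1424, 0.2405]
eef_rot: [0.997, -0.072, 0.002, -0.002]
contact_force: [0.4, 0.1, 0.6]
opening: 0.993
```

```bash
cat >> h.py <<'E'
from scipy.spatial.transform import Rotation as R
def st():
    s=get_state(); print('t',s['clock'],'pos',np.round(s['tool_pos'],4),'eul',np.round(R.from_quat(s['eef_rot']).as_matrix(),4).tolist(),'q',np.round(s['q'],2),'F',np.round(s['contact_force'],1),'op',s['opening']); return s
def shift(target,yawdeg):
    s=get_state(); M=R.from_quat(s['eef_rot']).as_matrix(); d=M.T@(np.array(target)-s['tool_pos'])
    cur=np.degrees(np.arctan2(M[1,0],M[0,0])); t=np.radians(cur-yawdeg)
    print('shift',np.round(d/.75,4),'turn',round(t/2,4),'dist',np.linalg.norm(d),'yaw',cur)
E
python3 - <<'E'
from h import *
st(); print(np.round(camera_model('wrist')['T_tool_cam'],3).tolist())
shift([.493,.2475,.21],-8.5)
E
```

```text
t 1.6167 pos [ 0.4552 -0.1424  0.2405] eul [[0.9897, -0.1433, 0.0047], [-0.1433, -0.9897, 0.0042], [0.004, -0.0048, -1.0]] q [ 0.22  0.53 -0.01  2.03 -0.    0.58 -1.51] F [0.4 0.1 0.6] op 0.9934980612686025
[[0.002, 0.961, 0.278, 0.072], [1.0, -0.001, -0.002, 0.001], [-0.001, 0.278, -0.961, -0.124], [0.0, 0.0, 0.0, 1.0]]
shift [-0.0247 -0.5215  0.0431] turn 0.0023 dist 0.39288744923323776 yaw -8.241257807063057
```

Request:
jog_arm(
  rows=[
    [[-0.025,-0.521,0.043],0.002],
    [[-0.025,-0.521,0.043],0.002],
    [[-0.025,-0.521,0.043],0.002],
    [[-0.025,-0.521,0.043],0.002],
    [[-0.025,-0.521,0.043],0.002],
    [[-0.025,-0.521,0.043],0.002],
    [[-0.025,-0.521,0.043],0.002],
    [[-0.025,-0.521,0.043],0.002],
    [[-0.025,-0.521,0.043],0.002],
    [[-0.025,-0.521,0.043],0.002],
    [[-0.025,-0.521,0.043],0.002],
    [[-0.025,-0.521,0.043],0.002],
  ],
)

```text
clock: 2.62
tool_pos: [0.4923, 0.2389, 0.208]
eef_rot: [0.997, -0.079, -0.0, 0.0]
contact_force: [0.1, -1.1, -0.5]
opening: 1.002
```

Run:
```python
from h import *
st(); m,E=ext('wrist'); np.save('pics/E1.npy',E); im=snapshot('wrist'); np.save('pics/w1.npy',im); save('w1',im)
print(proj('wrist',[[.493,.2475,.089]],E))
```

```text
t 2.6167 pos [0.4923 0.2389 0.208 ] eul [[0.9874, -0.158, -0.0002], [-0.158, -0.9874, -0.0002], [-0.0002, 0.0003, -1.0]] q [-0.59  0.66  0.09  1.87 -0.1   0.62 -2.17] F [ 0.1 -1.1 -0.5] op 1.001538443642105
[[248.12267932 195.37946777]]
```

View pics/w1.png

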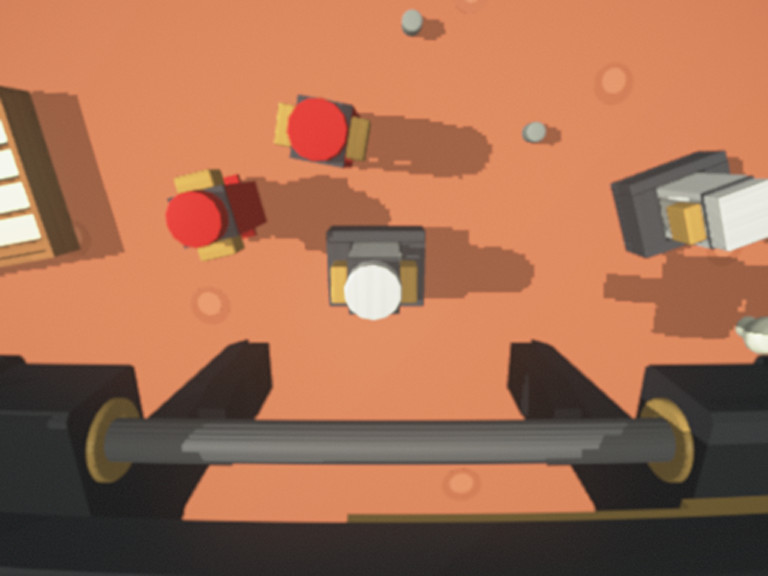

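Run:
```python
from h import *
E=np.load('pics/E1.npy'); im=np.load('pics/w1.npy'); save('w1c',cv2.resize(im[140:220,205:300],None,fx=8,fy=8,interpolation=cv2.INTER_CUBIC),1)
print(atz('wrist',(373/1.5-.17,290/1.5-.17),.089,E))
```

```text
[0.49494611 0.24683786 0.089     ]
```

View pics/w1c.png

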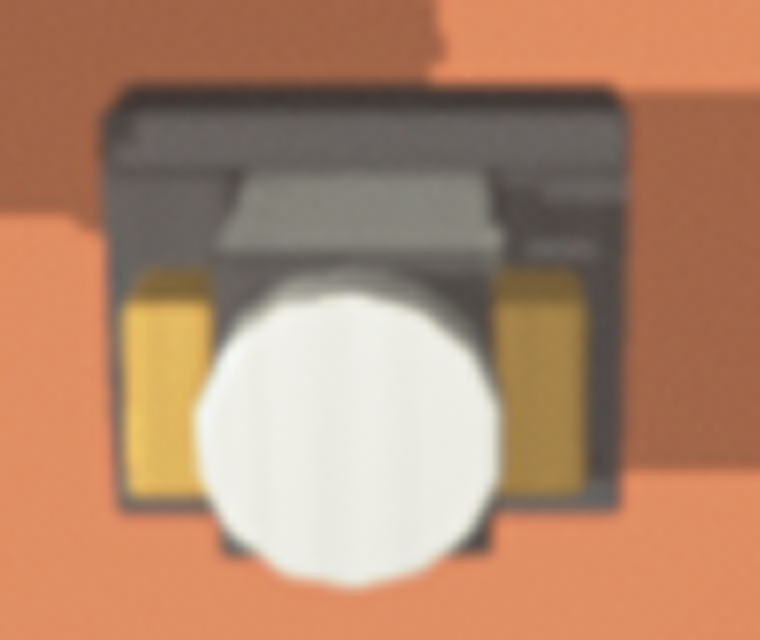

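Run:
```python
from h import *
E=np.load('pics/E1.npy')
f=lambda x,y:(205+x/8-.44,140+y/8-.44)
print(atz('wrist',f(348,439),.089,E))
a=atz('wrist',f(122,400),.072,E);b=atz('wrist',f(588,400),.072,E)
print((a+b)/2,np.linalg.norm(a-b),a,b)
# dock top corners
for z,pts in ((.03,[(118,120),(622,118),(615,508),(122,512)]),):
    C=np.array([atz('wrist',f(*p),z,E) for p in pts]); print(C[:,:2],C.mean(0),np.linalg.norm(C[1]-C[0]),np.linalg.norm(C[2]-C[3]),np.linalg.norm(C[3]-C[0]))
    print([np.degrees(np.arctan2(*(C[i]-C[j])[1::-1])) for i,j in ((0,1),(3,2),(0,3),(1,2))])
shift([.4935,.2475,.11],-9)
st()
```

```text
[0.493861   0.24740974 0.089     ]
[0.4935413  0.24726797 0.072     ] 0.05440968115193877 [0.49780994 0.27413583 0.072     ] [0.48927266 0.22040011 0.072     ]
[[0.52470786 0.27495639]
 [0.51458784 0.2096361 ]
 [0.46142689 0.21784629]
 [0.47149131 0.28491358]] [0.49305348 0.24683809 0.03      ] 0.06609958521998288 0.06781824721614797 0.05414006294918984
[np.float64(81.19322840188028), np.float64(81.46561478666321), np.float64(-10.597899857606626), np.float64(-8.779403451060615)]
shift [-0.001  -0.0142  0.1308] turn -0.0023 dist 0.09869951382447291 yaw -9.2651901299768
t 2.6667 pos [0.4926 0.237  0.2081] eul [[0.987, -0.161, -0.0003], [-0.161, -0.987, -0.0013], [-0.0001, 0.0013, -1.0]] q [-0.59  0.66  0.09  1.87 -0.1   0.62 -2.17] F [-0.7 -0.7 -0.8] op 0.9996077889548822
```

Request:
jog_arm(
  rows=[
    [[0.0,-0.0135,0.05],-0.002],
    [[0.0,-0.0135,0.11],-0.002],
    [[0.0,-0.0135,0.117],-0.002],
    [[0.0,-0.0135,0.117],-0.002],
    [[0.0,-0.0135,0.117],-0.002],
    [[0.0,-0.0135,0.117],-0.002],
  ],
)

```text
clock: 3.17
tool_pos: [0.4956, 0.2474, 0.1224]
eef_rot: [0.997, -0.079, 0.001, -0.0]
contact_force: [0.5, -0.4, -0.6]
opening: 1.001
```

Run:
```python
from h import *
for i in range(3):
    st(); shift([.4936,.2474,.065],-8.9); im=snapshot('wrist')
save('w2',im)
```

```text
t 3.1667 pos [0.4956 0.2474 0.1224] eul [[0.9874, -0.1583, 0.0029], [-0.1583, -0.9874, 0.0007], [0.0027, -0.0012, -1.0]] q [-0.59  0.8   0.07  1.9  -0.11  0.43 -2.17] F [ 0.5 -0.4 -0.6] op 1.0008059779220329
shift [-0.0029  0.0005  0.0766] turn -0.0018 dist 0.057467559433216006 yaw -9.107419875594251
t 3.2167 pos [0.4957 0.2477 0.1226] eul [[0.9874, -0.1579, 0.0033], [-0.1579, -0.9874, 0.0012], [0.0031, -0.0017, -1.0]] q [-0.59  0.8   0.07  1.9  -0.11  0.43 -2.17] F [-0.7 -0.3  0.8] op 1.0018150757816584
shift [-0.0029  0.001   0.0767] turn -0.0016 dist 0.05760763198270274 yaw -9.087648396055956
t 3.2667 pos [0.4955 0.248  0.1225] eul [[0.9875, -0.1574, 0.0032], [-0.1574, -0.9875, 0.0014], [0.003, -0.0019, -1.0]] q [-0.59  0.8   0.07  1.9  -0.11  0.43 -2.17] F [ 0.5  0.  -0.1] op 1.003965786007657
shift [-0.0026  0.0014  0.0767] turn -0.0014 dist 0.057538285212372586 yaw -9.05865651079011
```

View pics/w2.png

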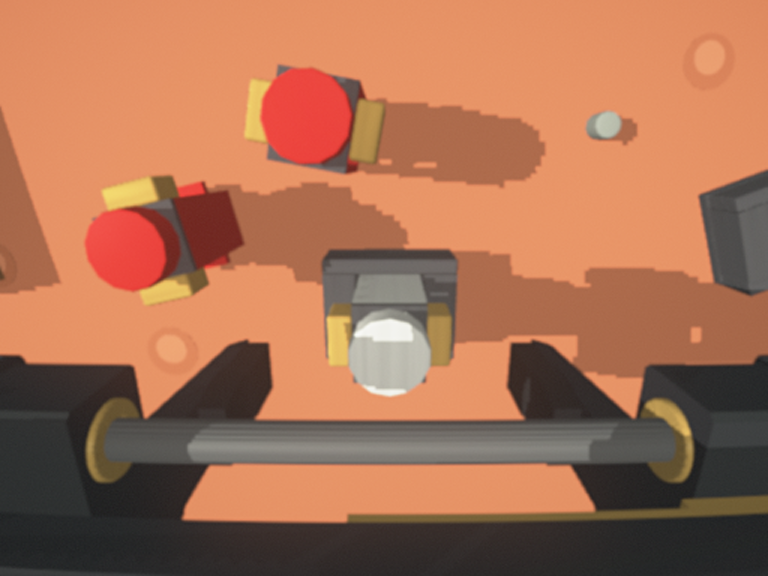

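Request:
jog_arm(
  rows=[
    [[-0.0027,0.001,0.04],-0.001],
    [[-0.0027,0.001,0.07],-0.001],
    [[-0.0027,0.001,0.0765],-0.001],
    [[-0.0027,0.001,0.0765],-0.001],
    [[-0.0027,0.001,0.0765],-0.001],
  ],
)

```text
clock: 3.73
tool_pos: [0.4927, 0.2478, 0.064]
eef_rot: [0.997, -0.078, 0.001, -0.0]
contact_force: [1.2, 0.0, 0.8]
opening: 0.999
```

Run:
```python
from h import *
st(); shift([.4936,.2474,.065],-8.9); save('w3',snapshot('wrist')); save('s3',snapshot('side'))
```

```text
t 3.7333 pos [0.4927 0.2478 0.064 ] eul [[0.988, -0.1547, 0.0011], [-0.1547, -0.988, 0.0004], [0.0011, -0.0005, -1.0]] q [-0.58  0.9   0.05  1.92 -0.12  0.31 -2.16] F [1.2 0.  0.8] op 0.9990133402757951
shift [ 0.0013  0.0004 -0.0013] turn 0.0 dist 0.0014013300700238252 yaw -8.898852840220362
```

View pics/w3.png

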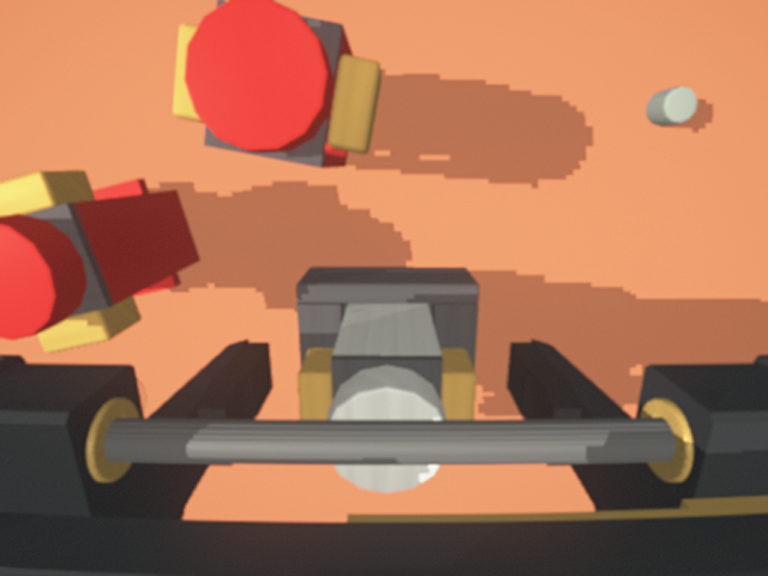

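View pics/s3.png

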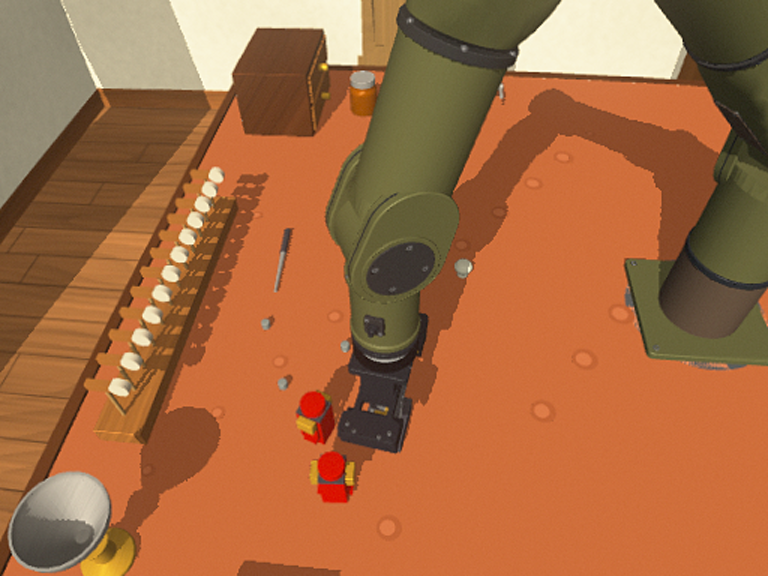

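Request:
jog_arm(
  rows=[
    [[0.001,0,0],0],
    [[0.001,0,0],0],
    [[0.001,0,0],0],
    [[0.001,0,0],0],
    [[0.001,0,0],0],
    [[0.001,0,0],0],
    [[0.001,0,0],0],
    [[0.001,0,0],0],
    [[0.001,0,0],0],
    [[0.001,0,0],0],
  ],
  gripper=30,
  newtons=28,
)

```text
clock: 4.67
tool_pos: [0.4931, 0.2478, 0.0636]
eef_rot: [0.997, -0.078, 0.0, -0.0]
contact_force: [0.6, -0.2, 6.2]
opening: 0.406
```

Run:
```python
from h import *
s=st(); print(s['opening']*88.1)
save('w4',snapshot('wrist'));s=st(); print(s['opening']*88.1)
```

```text
t 4.6667 pos [0.4931 0.2478 0.0636] eul [[0.988, -0.1545, 0.0006], [-0.1545, -0.988, 0.0005], [0.0006, -0.0006, -1.0]] q [-0.58  0.91  0.05  1.92 -0.12  0.31 -2.16] F [ 0.6 -0.2  6.2] op 0.40599392519122385
35.76806480934682
t 4.7167 pos [0.4931 0.2478 0.0636] eul [[0.988, -0.1545, 0.0007], [-0.1545, -0.988, 0.0005], [0.0006, -0.0006, -1.0]] q [-0.58  0.91  0.05  1.92 -0.12  0.31 -2.16] F [-0.4  0.1  6.5] op 0.40490277341869413
35.67193433818695
```

View pics/w4.png

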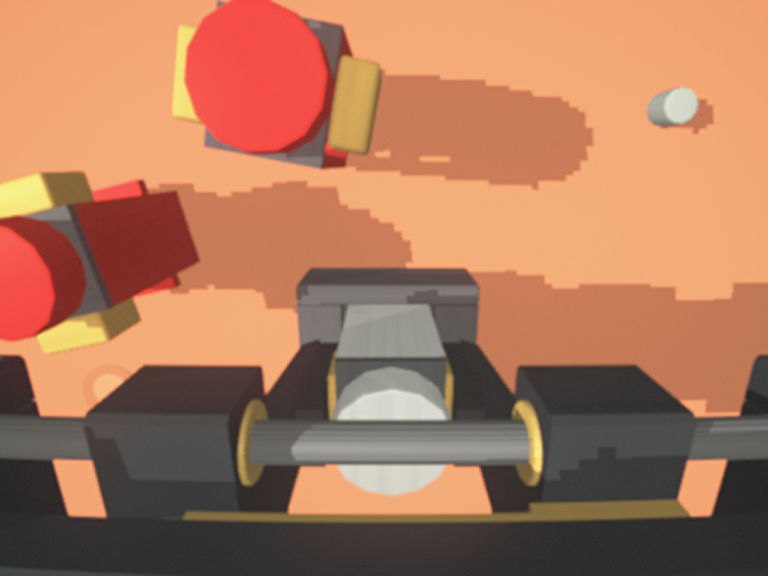

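Request:
jog_arm(
  rows=[
    [[0,0,-0.008],0],
    [[0,0,-0.018],0],
    [[0,0,-0.03],0],
    [[0,0,-0.045],0],
    [[0,0,-0.065],0],
    [[0,0,-0.09],0],
    [[0,0,-0.12],0],
    [[0,0,-0.15],0],
    [[0,0,-0.17],0],
    [[0,0,-0.17],0],
    [[0,0,-0.17],0],
  ],
)

```text
clock: 5.63
tool_pos: [0.4931, 0.2477, 0.1916]
eef_rot: [0.997, -0.078, 0.001, -0.001]
contact_force: [0.1, -0.4, -2.5]
opening: 0.405
```

Run:
```python
from h import *
s=st(); print(s['opening']*88.1)
save('w5',snapshot('wrist'));save('s5',snapshot('side'));s=st()
C=np.array([[.5618,-.1681],[.5815,-.3337],[.4553,-.3513],[.4346,-.1832]]);print(C.mean(0),[np.degrees(np.arctan2(*(C[i]-C[j])[::-1])) for i,j in ((0,1),(3,2),(0,3),(1,2))])
shift([.508,-.259,.19],-8.9)
```

```text
t 5.6333 pos [0.4931 0.2477 0.1916] eul [[0.988, -0.1546, 0.0017], [-0.1546, -0.988, 0.0009], [0.0015, -0.0012, -1.0]] q [-0.6   0.69  0.09  1.87 -0.1   0.59 -2.18] F [ 0.1 -0.4 -2.5] op 0.40496953923195045
35.677816406334834
t 5.7333 pos [0.4921 0.2472 0.1899] eul [[0.988, -0.1545, -0.0016], [-0.1545, -0.988, -0.0009], [-0.0015, 0.0012, -1.0]] q [-0.6   0.69  0.09  1.87 -0.1   0.59 -2.18] F [-0.4 -0.2 -2.8] op 0.40085248594766293
[ 0.5083   -0.259075] [np.float64(96.78410089571346), np.float64(97.02011756549679), np.float64(6.769939081105763), np.float64(7.939329098511077)]
shift [1.253e-01 6.636e-01 4.000e-04] turn 0.0001 dist 0.506458204438758 yaw -8.885594315362042
```

View pics/w5.png

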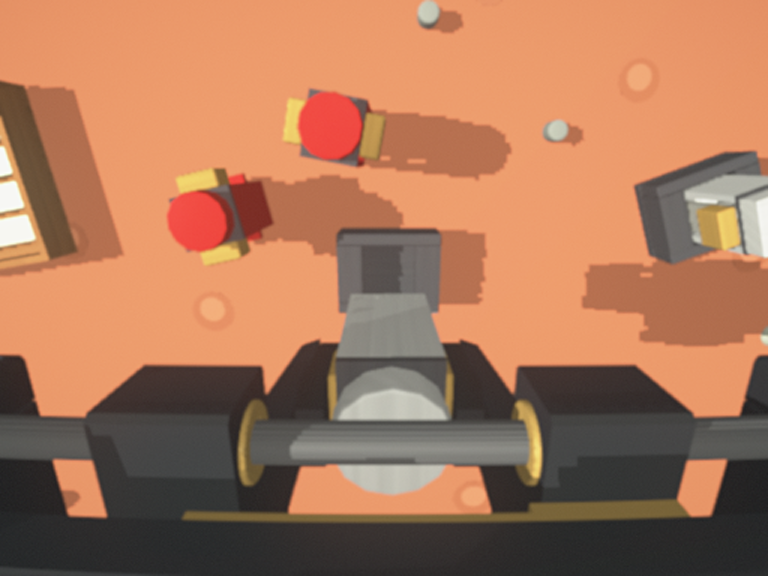

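View pics/s5.png

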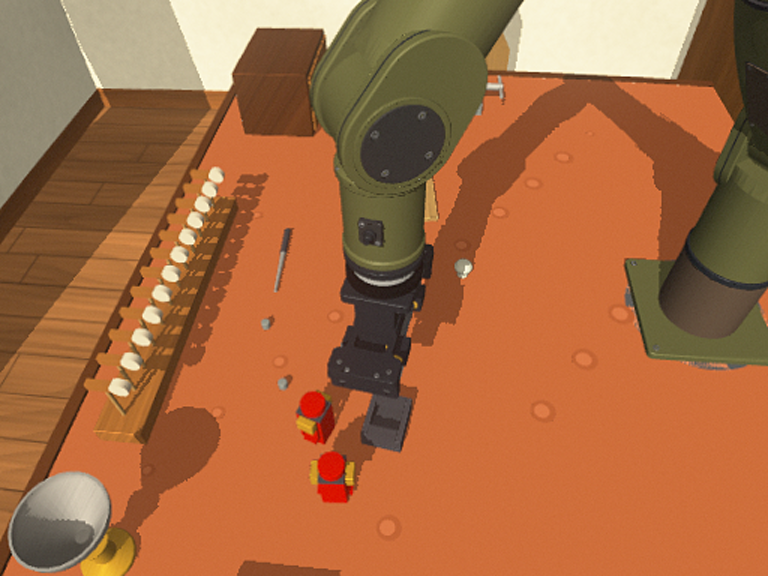

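Request:
jog_arm(
  rows=[
    [[0.0025,0.0133,0],0],
    [[0.0075,0.04,0],0],
    [[0.015,0.08,0],0],
    [[0.024,0.126,0],0],
    [[0.0325,0.172,0],0],
    [[0.041,0.219,0],0],
    [[0.05,0.265,0],0],
    [[0.059,0.312,0],0],
    [[0.0676,0.358,0],0],
    [[0.0764,0.405,0],0],
    [[0.085,0.451,0],0],
    [[0.094,0.498,0],0],
    [[0.103,0.544,0],0],
    [[0.11,0.584,0],0],
    [[0.1165,0.617,0],0],
    [[0.1215,0.644,0],0],
    [[0.124,0.657,0],0],
    [[0.125,0.6635,0],0],
    [[0.125,0.6635,0],0],
    [[0.125,0.6635,0],0],
  ],
)

```text
clock: 7.4
tool_pos: [0.5083, -0.2569, 0.1901]
eef_rot: [0.997, -0.077, -0.001, -0.001]
contact_force: [0.6, 0.9, -2.8]
opening: 0.404
```

Run:
```python
from h import *
s=st(); print(s['opening']*88.1)
save('w6',snapshot('wrist'));save('s6',snapshot('side'));st();save('t6',snapshot('top'))
shift([.508,-.259,.080],-8.9)
```

```text
t 7.4 pos [ 0.5083 -0.2569  0.1901] eul [[0.9882, -0.1531, -0.0011], [-0.1531, -0.9882, 0.0017], [-0.0013, -0.0015, -1.0]] q [ 0.42  0.71 -0.05  1.81  0.05  0.63 -1.39] F [ 0.6  0.9 -2.8] op 0.40354259319415275
35.55210246040485
t 7.5 pos [ 0.5087 -0.2564  0.1904] eul [[0.9884, -0.1518, -0.0005], [-0.1518, -0.9884, 0.0015], [-0.0008, -0.0014, -1.0]] q [ 0.42  0.71 -0.05  1.81  0.05  0.63 -1.39] F [ 0.6  1.4 -2.3] op 0.4026331810152692
shift [-0.0006  0.0035  0.1474] turn 0.0015 dist 0.1105573436654476 yaw -8.732391600367368
```

View pics/w6.png

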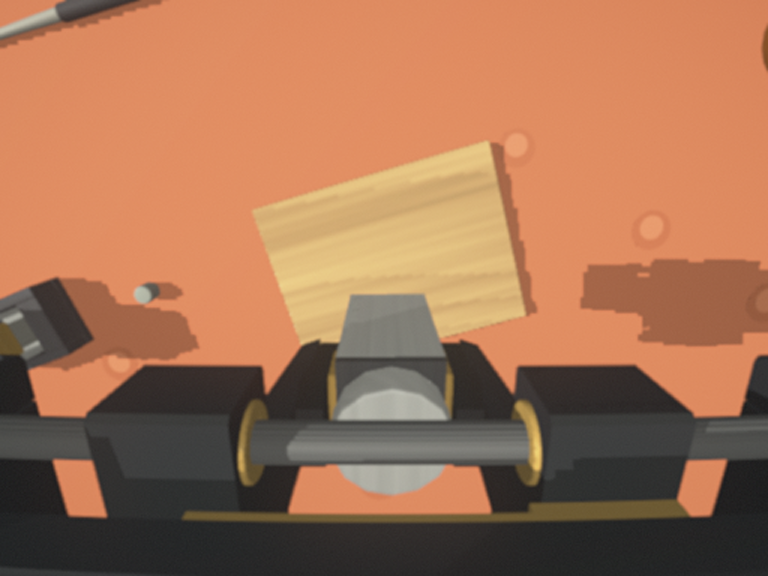

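View pics/s6.png

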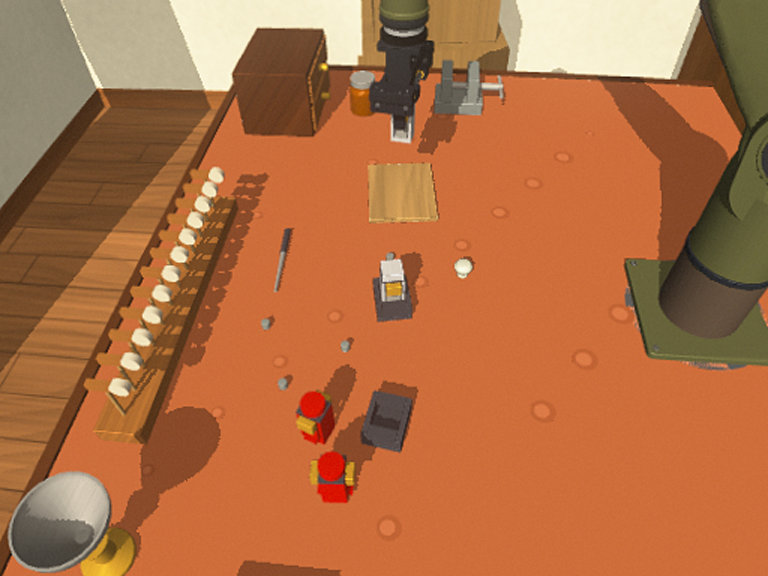

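Run:
```python
from h import *
C=np.array([atz('wrist',(u/1.5-.17,v/1.5-.17),.01) for u,v in [(253,210),(490,142),(525,316)]]);print(C[:,:2],(C[0]+C[2])/2)
shift([.508,-.259,.0685],-8.9);st()
```

```text
[[ 0.56410631 -0.16974791]
 [ 0.58432255 -0.33748494]
 [ 0.45690889 -0.35254347]] [ 0.5105076  -0.26114569  0.01      ]
shift [-0.0006  0.0035  0.1627] turn 0.0015 dist 0.1220545457267201 yaw -8.732391600367368
t 7.55 pos [ 0.5089 -0.2566  0.1905] eul [[0.9884, -0.1518, -0.0002], [-0.1518, -0.9884, 0.0012], [-0.0004, -0.0011, -1.0]] q [ 0.42  0.71 -0.05  1.81  0.05  0.63 -1.39] F [-0.7  0.  -2. ] op 0.4030125912906114
```

Both views put the board's centre at about (0.509, -0.260). I'll lower to about 3 mm above it.

Request:
jog_arm(
  rows=[
    [[0,0.0035,0.01],0],
    [[0,0.0035,0.03],0],
    [[0,0.0035,0.06],0],
    [[0,0.0035,0.09],0],
    [[0,0.0035,0.12],0],
    [[0,0.0035,0.14],0],
    [[0,0.0035,0.152],0],
    [[0,0.0035,0.16],0],
    [[0,0.0035,0.162],0],
    [[0,0.0035,0.162],0],
    [[0,0.0035,0.162],0],
  ],
)

```text
clock: 8.47
tool_pos: [0.5088, -0.2614, 0.0699]
eef_rot: [0.997, -0.078, 0.001, 0.0]
contact_force: [-0.9, 0.8, -2.8]
opening: 0.405
```

Run:
```python
from h import *
s=st(); save('w7',snapshot('wrist')); st(); snapshot('wrist'); st()
```

```text
t 8.4667 pos [ 0.5088 -0.2614  0.0699] eul [[0.988, -0.1546, 0.0015], [-0.1546, -0.988, -0.0007], [0.0016, 0.0005, -1.0]] q [ 0.41  0.9  -0.03  1.86  0.07  0.38 -1.4 ] F [-0.9  0.8 -2.8] op 0.40494786298662655
t 8.5167 pos [ 0.5088 -0.2615  0.07  ] eul [[0.988, -0.1545, 0.0017], [-0.1545, -0.988, -0.0008], [0.0018, 0.0006, -1.0]] q [ 0.41  0.9  -0.03  1.86  0.07  0.38 -1.4 ] F [-0.1 -0.5 -2.2] op 0.40264233708408426
t 8.5667 pos [ 0.5087 -0.2615  0.07  ] eul [[0.988, -0.1546, 0.0016], [-0.1546, -0.988, -0.0008], [0.0017, 0.0005, -1.0]] q [ 0.41  0.9  -0.03  1.86  0.07  0.38 -1.4 ] F [ 0.4  0.1 -1.7] op 0.4002231274709289
```

View pics/w7.png

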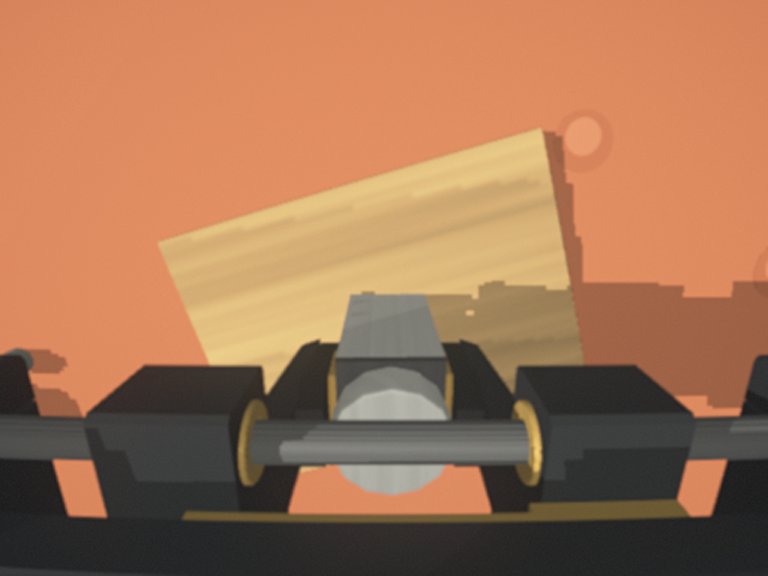

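Request:
jog_arm(
  rows=[
    [[0,0,0.002],0],
    [[0,0,0.004],0],
    [[0,0,0.0045],0],
    [[0,0,0.0045],0],
    [[0,0,0.0045],0],
  ],
)

```text
clock: 8.98
tool_pos: [0.5082, -0.2612, 0.0658]
eef_rot: [0.997, -0.078, 0.0, 0.0]
contact_force: [0.1, 0.1, -1.4]
opening: 0.408
```

Run:
```python
from h import *
s=st()
```

```text
t 8.9833 pos [ 0.5082 -0.2612  0.0658] eul [[0.988, -0.1546, 0.0001], [-0.1546, -0.988, -0.0001], [0.0001, 0.0001, -1.0]] q [ 0.41  0.91 -0.03  1.86  0.07  0.37 -1.4 ] F [ 0.1  0.1 -1.4] op 0.4079621910794274
```

Request:
jog_arm(
  rows=[
    [[0,0,0.0007],0],
    [[0,0,0.0013],0],
    [[0,0,0.0013],0],
    [[0,0,0.0013],0],
  ],
)

```text
clock: 9.32
tool_pos: [0.5084, -0.2612, 0.0657]
eef_rot: [0.997, -0.078, 0.0, 0.0]
contact_force: [-1.2, 0.5, 6.3]
opening: 0.408
```

Request:
jog_arm(
  rows=[
    [[0,0,-0.0004],0],
    [[0,0,-0.0004],0],
    [[0,0,-0.0004],0],
  ],
)

```text
clock: 9.57
tool_pos: [0.5084, -0.2612, 0.0657]
eef_rot: [0.997, -0.077, 0.0, 0.0]
contact_force: [-1.5, 1.1, 5.3]
opening: 0.41
```

Request:
jog_arm(
  rows=[
    [[0,0,0],0],
    [[0,0,0],0],
    [[0,0,0],0],
    [[0,0,0],0],
  ],
  gripper=48,
)

```text
clock: 9.9
tool_pos: [0.5083, -0.2612, 0.0652]
eef_rot: [0.997, -0.078, 0.0, 0.0]
contact_force: [-0.8, 0.5, 4.6]
opening: 0.543
```

Request:
jog_arm(
  rows=[
    [[0,0,0],0],
    [[0,0,0],0],
    [[0,0,0],0],
    [[0,0,0],0],
    [[0,0,0],0],
    [[0,0,0],0],
    [[0,0,0],0],
    [[0,0,0],0],
  ],
  gripper=86,
)

```text
clock: 10.57
tool_pos: [0.5081, -0.2612, 0.065]
eef_rot: [0.997, -0.078, 0.0, 0.0]
contact_force: [-0.5, -0.5, -1.0]
opening: 0.977
```

Run:
```python
from h import *
s=st(); save('w8',snapshot('wrist'))
```

```text
t 10.5667 pos [ 0.5081 -0.2612  0.065 ] eul [[0.988, -0.1547, -0.0], [-0.1547, -0.988, -0.0001], [0.0, 0.0001, -1.0]] q [ 0.41  0.91 -0.03  1.86  0.07  0.37 -1.4 ] F [-0.5 -0.5 -1. ] op 0.9771706268601975
```

View pics/w8.png

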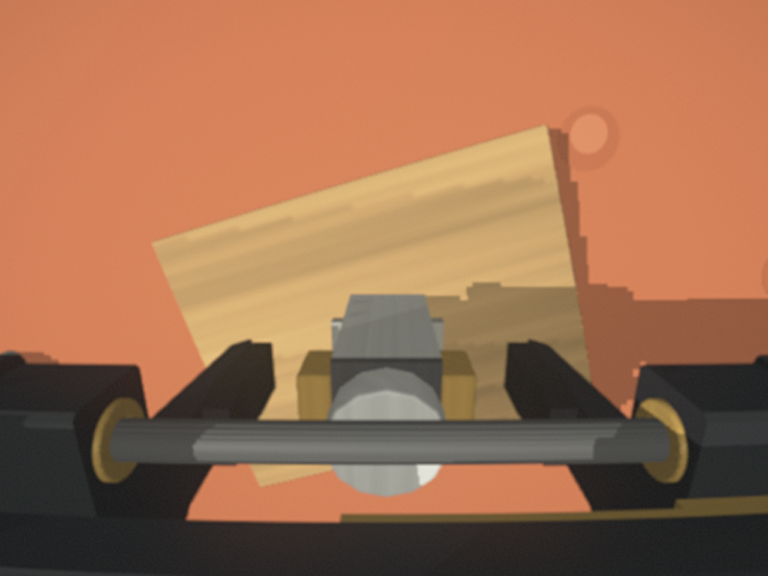

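Released: the buttons are out and it stands upright. I'll retreat straight up.

Request:
jog_arm(
  rows=[
    [[0,0,-0.015],0],
    [[0,0,-0.04],0],
    [[0,0,-0.08],0],
    [[0,0,-0.12],0],
    [[0,0,-0.16],0],
    [[0,0,-0.2],0],
    [[0,0,-0.22],0],
    [[0,0,-0.22],0],
    [[0,0,-0.22],0],
    [[0,0,-0.22],0],
  ],
)

```text
clock: 11.45
tool_pos: [0.5074, -0.2609, 0.2295]
eef_rot: [0.997, -0.077, -0.001, -0.0]
contact_force: [-0.2, 1.1, -0.4]
opening: 0.981
```

Run:
```python
from h import *
s=st(); im=snapshot('wrist');save('w9',im); im=snapshot('side'); save('s9',im); save('s9c',im[80:230,200:350],4)
im=snapshot('top'); save('t9',im)
```

```text
t 11.45 pos [ 0.5074 -0.2609  0.2295] eul [[0.988, -0.1545, -0.0014], [-0.1545, -0.988, 0.0005], [-0.0014, -0.0003, -1.0]] q [ 0.43  0.65 -0.05  1.77  0.05  0.72 -1.38] F [-0.2  1.1 -0.4] op 0.9811664824287135
```

View pics/w9.png

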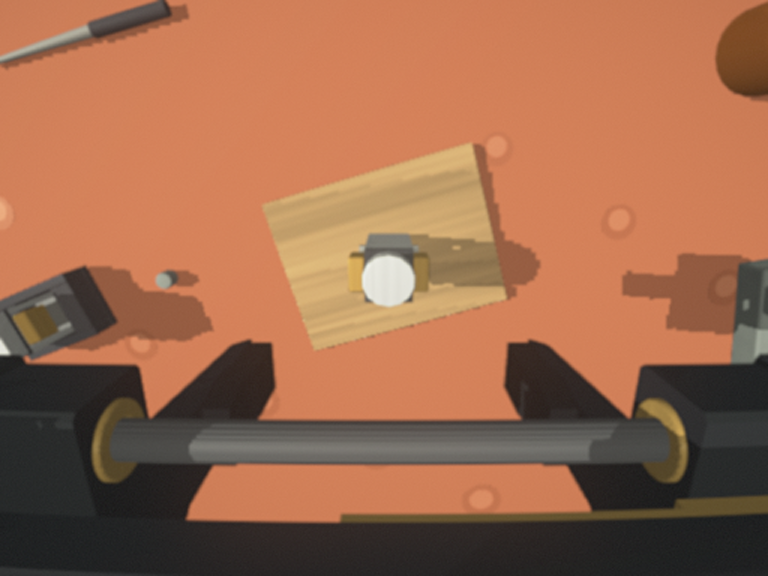

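View pics/s9c.png

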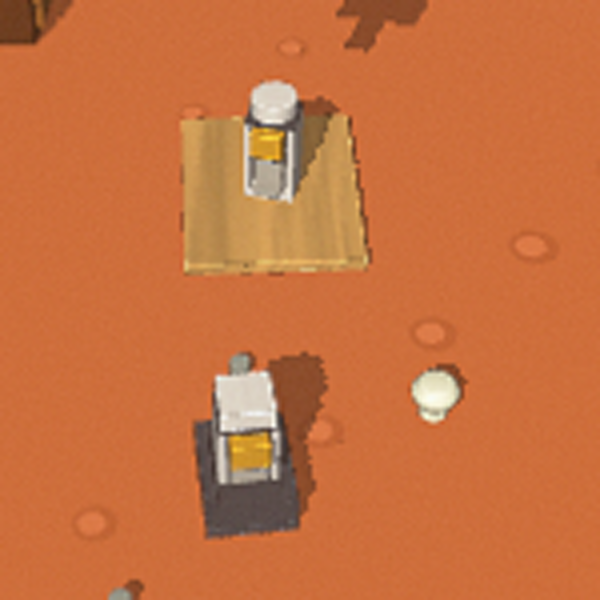

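View pics/t9.png

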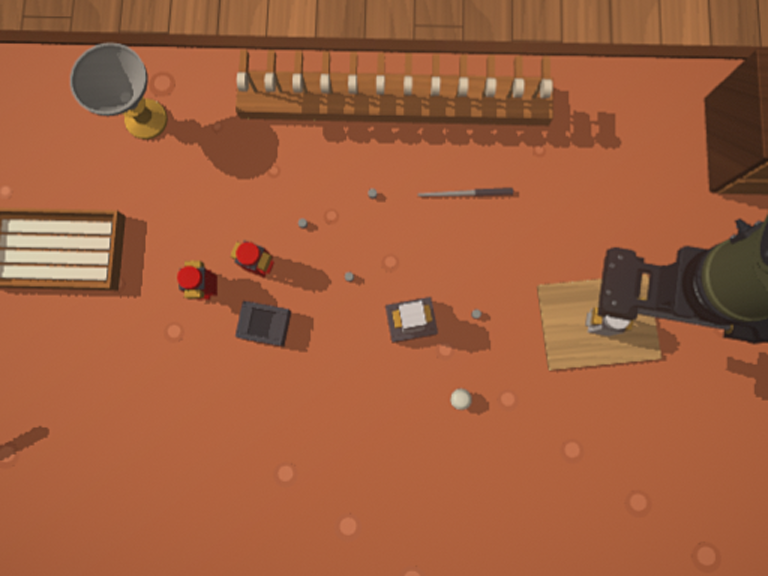

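Run:
```python
from h import *
print(atz('wrist',(388/1.5-.17,280/1.5-.17),.091)); print(workorder.finish_job())
```

```text
[ 0.50932527 -0.26143626  0.091     ]
the job is handed in; nothing more can be done
None
```

The round-headed cartridge now stands upright near the middle of the spruce offcut, and the job is handed in (it reports no verdict). I passed over the two red look-alikes and the square-headed cartridge.

- **Release and lift:** I pinched both buttons, and the jaws stopped at about 36 mm against 38 mm for fully in. The cartridge then lifted straight out of its dock.
- **Set down:** I lowered it until the vertical force went from about -2.5 N to +6 N, so it was on the wood before I let go. I then opened the jaws in stages and backed straight up.
- **Position:** The last picture puts the head's centre at (0.509, -0.261). The top and wrist cameras put the board's centre at about (0.509, -0.260).
- **End state:** In the pictures it stands upright with both buttons out, and the square-headed cartridge is still in its dock. Contact force was about zero, and the clock read about 11.6 s of the 45 s allowed.

I judged upright and buttons out by eye, with no measurement. The TCP reading drifted by a millimetre or two during moves, which I corrected before gripping. No check failed.

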